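# Slide the chocolate tray into the cake case and shut the lid with a light hand

### The job

Slide the round tray with its three chocolate clusters through the open front of the white cake case until it rests against the back wall, then swing the clear lid down until it is fully shut. Use a light hand: the thin tray dents if it is pushed or gripped with more than 15 N, the lid cracks at more than 20 N, and the lid must not be slammed. Keep all three clusters on the tray without pressing on them, and leave the other things on the worktop where they are.

Things in the scene. Friction and masses are not known exactly. Their poses are not given: they have to be found in the camera images.
- tray: Round shallow bare-aluminium baking tray, thin sheet, flat bottom, upright rim: 180 mm outside diameter, 28 mm high, rim 3 mm and floor 4 mm thick, 0.3 kg, loose, three chocolate clusters on it. It dents under more than 15 N of pushing or gripping; 2 to 5 N slides it. Origin: centre of its underside; z up.
- cluster0: Lumpy dark chocolate-and-nut cluster, about 60 mm across and 30 mm high, 50 g, loose on the tray's floor. Origin: centre of its underside, z up.
- cluster1: Lumpy dark chocolate-and-nut cluster, about 60 mm across and 30 mm high, 50 g, loose on the tray's floor. Origin: centre of its underside, z up.
- cluster2: Lumpy dark chocolate-and-nut cluster, about 60 mm across and 30 mm high, 50 g, loose on the tray's floor. Origin: centre of its underside, z up.
- case: White U-shaped cake case, fixed, floorless: back and side walls 60 mm high, 8 mm thick, open front. Its y points from open front to back wall, x along the back wall, z up. Origin on the worktop where the tray's centre is when it rests against the back wall. In its frame: side walls' inner faces at x = +-115 mm, back wall from y = 90 (inner face) to 98 mm, side walls' front ends at y = -107 mm.
- lid (a joint): Angle of the case's lid, rad: 0 shut (level on the walls), 1.57 upright over the back wall, stop at 1.75. Clear plastic sheet with aluminium frame, 246 mm wide (along case x), 205 mm from hinge to free edge, 5 mm thick. Stiff hinge (0.45 N m friction, lid 0.25 kg): it stays at any angle; 1 to 4 N near the free edge moves it. It cracks under more than 20 N.
- lid_hinge (a point): Middle of the lid's hinge line, on the case, 60 mm above the worktop at the back wall's outer top edge; the hinge line runs along case x and the shut lid's underside lies at this height.
- lid_edge (a point): Middle of the lid's free edge, on its outer (when shut: upper) face, 205 mm from the hinge; moves with the lid. Its z is the outer face's normal, its y points to the hinge. An aluminium lip along this edge hangs 25 mm down when the lid is shut.
- mug: White mug, 80 mm wide, 95 mm high, with a handle; origin under its centre; stands by, is to be left where it is
- spatula: Kitchen spatula lying flat, 280 mm long along its x; origin under its middle; stands by, is to be left where it is
- jar: Amber jar, 80 mm wide, 120 mm high; origin under its centre; stands by, is to be left where it is
- bowl: White bowl, 130 mm wide, 50 mm high; origin under its centre; stands by, is to be left where it is
- can: Food can, 74 mm wide, 110 mm high; origin under its centre; stands by, is to be left where it is
- carton: Cardboard carton, 70 x 120 mm, 60 mm high; origin under its centre; stands by, is to be left where it is
- spoon: Spoon lying flat, 200 mm long along its x; origin under its middle; stands by, is to be left where it is
Things that resemble listed ones, but are neither listed nor needed, are in the scene too. Leave any pink or red look-alike of the cluster1 alone.

How it is judged:
On the way, in this order (a step that is already met when the one before it is completed fails the run):
1. the tray is in the case against the back wall, the lid still open (y of tray in the frame of case between -0.012 and 0.012 m and x of tray in the frame of case between -0.035 and 0.035 m and height (world z) of tray below 0.008 m and angle between tray's own z axis and vertical below 0.06 rad and value of joint lid above 1 rad), for 0.2 s.
2. the lid is shut (value of joint lid below 0.06 rad), for 0.2 s.
At the end, for the whole second after the job is handed in: The tray lies flat and at rest inside the case within 12 mm of touching the back wall, all three clusters are on it, and the lid is shut (under 0.06 rad, about 12 mm at its free edge) and at rest (y of tray in the frame of case between -0.012 and 0.012 m and x of tray in the frame of case between -0.035 and 0.035 m and height (world z) of tray below 0.008 m and angle between tray's own z axis and vertical below 0.06 rad and horizontal distance between each of cluster0, cluster1, cluster2 and tray below 0.075 m and z of each of cluster0, cluster1, cluster2 in the frame of tray below 0.025 m and height (world z) of each of cluster0, cluster1, cluster2 above -0.01 m and linear speed of tray below 0.01 m/s and velocity of joint lid between -0.05 and 0.05 rad/s and value of joint lid below 0.06 rad).
It fails at once if the robot presses or grips the tray with more than 15 N (contact force between any of the fingers, the arm and tray above 15 N).
It fails at once if the robot presses or grips the lid with more than 20 N (contact force between any of the fingers, the arm and lid above 20 N).
It fails at once if the lid is slammed: it falls faster than 2.5 rad/s (velocity of joint lid below -2.5 rad/s).
It fails at once if the robot presses on a chocolate cluster with more than 2 N (contact force between any of the fingers, the arm and cluster0 above 2 N or contact force between any of the fingers, the arm and cluster1 above 2 N or contact force between any of the fingers, the arm and cluster2 above 2 N).
It fails at once if a bystander is moved more than 40 mm (distance of any of mug, spatula, jar, bowl, can, carton, spoon from where it was at the start of the episode above 0.04 m).
It also fails if it takes over 67 s, if anything falls off the work surface, if the arm or the gripper's body presses on something with over 40 N, if the wrist force passes 120 N, or if a joint passes its speed limit or range.

### The arm

A 6-joint arm with a two-finger parallel gripper is mounted at the origin on the work surface. World frame = base frame: x ahead of the robot, y to its left, z up, the work surface at z = 0. Lengths are in m, angles in rad, forces in N, time in s.
With the tool pointing down it reaches from about 0.375 to 0.75 m from the base axis. Payload 9 kg.
Tool frame: the origin (TCP) lies at the very end of the fingers, on their centre line; the grasp point (between the pads) lies 19 mm behind it; z points along the fingers, y is the line along which they close (so a half turn about z gives the same grasp; the last joint's range is limited). The gripper opens to 85 mm and grips with 20 to 120 N. Pads are 22 mm wide; open, the fingers measure 114 mm over their backs; the gripper's body (76 mm by 85 mm) begins 54 mm behind the grasp point. The pads swing forward as they close: fully open they stand 13 mm farther back than shut.
Start: joints at [-1.429, 0.104, 0.097, 1.564, 0, 1.353], TCP at [0.211, -0.562, 0.231] pointing down, gripper open.
Joint ranges: [-2.99, 2.99], [-0.84, 1.86], [-1.1, 1.16], [-1.84, 2.11], [-1.51, 1.56], [-3.14, 3.14]. Speed limits (rad/s): [2.22, 2.22, 2.57, 3.14, 3.14, 3.14].

### API

Orientations are given as a rotation vector (axis times angle).
In Python, from plant import * gives the robot as it stands.
- The arm moves only by the tool step_arm, never from a script. Its argument "commands" is a list of rows, each an object with "linear": the shift along the tool's x, y, z scaled (see below), a list of three; "dr": the turn, a rotation vector about the tool's x, y, z scaled (see below), a list of three; "gripper": the closure, from -1 (fully open) to 1 (shut), so that 0 is half open. In form: [{"linear": [dx, dy, dz], "dr": [wx, wy, wz], "gripper": gripper}, ...]. A call has exactly 10 rows; each row is the pose to reach, as a shift and turn from the pose commanded when the call began, along the tool's axes at that moment; what a row does not reach only later rows make up. The controller multiplies each number of a shift by 0.5 m and each number of a turn by 90 degrees. A row lasts 1/10 s, in which the tool goes at most 50 mm and 8.59 degrees, less where a joint would pass 70% of its speed; a pose out of reach is approached as far as the arm can. A call with a number of a shift or a turn outside -1 to 1 is refused whole. A call with a gripper value outside its range is refused whole. The fingers move at their own pace and stop on an object; the grip force is fixed at half the most. Time passes only in rows, so rows that repeat a pose let the fingers close, or fill a call up. It gives the time, the measured TCP pose, the force, the opening and the grip force at its end, in the units of the state.
- get_state(): the state, without advancing time (a new reading comes with each control period).
- capture(name): name is "scene" or "top" or "wrist"; returns the picture (400x640x3 uint8, red, green, blue); there is no depth.
- calibration(name): a dict with "fx", "fy", "cx", "cy" (pixels), "R" (3x3) and "t" (3): a world point X has camera coordinates R X + t. Camera axes: x right, y down, z forward; pixel columns grow to the right and rows downward; lengths in m; the calibration is good to about 2 mm. A picture is of the moment at which its call begins: read the wrist's pose just before it. calibration takes no time and is no camera call; for the wrist camera it gives the pose at the moment of the call.
- finish_job(): hands the job in; it is judged then, once.
The state is a dict: "t": time; "joint_pos": joint angles; "qd": joint speeds; "joint_efforts": joint torques, N m; "position": TCP position; "tool_rot": TCP orientation; "ft_force": force on the tool from outside, world axes, zero at the start; "wrist_torque": the same for the moment, N m; "width": finger opening in m; "grasp_force": force on a finger pad.
Only numpy, scipy, OpenCV 4.12 (cv2) and the standard library are available. Lean on these libraries where they do the work, as an engineer would, in place of code of your own. Each camera call takes 0.05 s, during which the arm holds its last target. There are 200 camera calls.

## Working session

There is one attempt and no reset: what is moved stays moved. The work goes in short steps, Python scripts to look and compute and a tool call to move; the robot and the scene stay as the last step left them, time stands still between calls to the robot, and variables do not carry over. Pictures are saved under pics/ and viewed, at most 13 in all, crops included, and the job is handed in when it is done.

Besides the shell and the picture viewer there is one more tool, called after ">>>" by a JSON object that holds its "method" and its "body", one argument or row to a line. step_arm: Moves the arm, as the interface text tells. Its arguments: {"type":"object","properties":{"commands":{"type":"array","items":{"type":"object","properties":{"linear":{"type":"array","items":{"type":"number","minimum":-1,"maximum":1}},"dr":{"type":"array","items":{"type":"number","minimum":-1,"maximum":1}},"gripper":{"type":"number"}}}}},"required":["commands"]}

```bash
mkdir -p pics; ls; python3 - <<'E'
from plant import *
import cv2,numpy as np
for n in ("scene","top"):
    im=capture(n); cv2.imwrite(f"pics/{n}0.png",im[:,:,::-1])
    c=calibration(n); print(n,{k:np.round(v,3).tolist() for k,v in c.items()})
s=get_state(); print(s)
E
```

```text
pics
scene {'fx': 417.237, 'fy': 417.237, 'cx': 324.056, 'cy': 204.852, 'R': [[0.822, 0.569, 0.011], [0.377, -0.529, -0.76], [-0.427, 0.629, -0.649]], 't': [-0.408, -0.156, 1.324]}
top {'fx': 370.891, 'fy': 370.891, 'cx': 315.34, 'cy': 198.349, 'R': [[0.019, -1.0, -0.007], [-0.996, -0.019, -0.091], [0.091, 0.009, -0.996]], 't': [-0.006, 0.521, 0.998]}
{'t': 0.1, 'joint_pos': array([-1.42868183e+00,  1.04633065e-01,  9.65460063e-02,  1.56390829e+00,
        2.03892860e-05,  1.35309504e+00]), 'qd': array([ 0.00049993, -0.00221341,  0.00139106, -0.00018154, -0.00016197,
       -0.0006497 ]), 'joint_efforts': array([ 6.53843279e-03, -5.58205462e+01,  5.04722285e+01,  1.26655141e-02,
       -2.27961668e-04, -6.03879528e-06]), 'position': array([ 0.21123161, -0.56126694,  0.23060334]), 'tool_rot': array([-3.08970984e+00, -5.61939008e-01, -1.03129219e-04]), 'ft_force': array([-0.25970536, -0.14847709, -0.8042096 ]), 'wrist_torque': array([-0.02259652, -0.02839152,  0.04897332]), 'grasp_force': 0.0, 'width': 0.08540335065215543}
```

View pics/scene0.png

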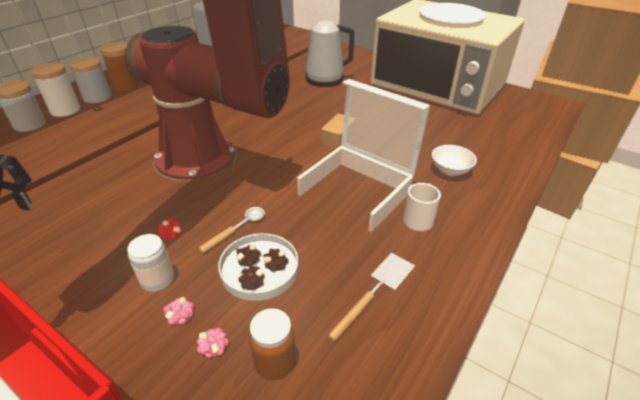

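View pics/top0.png

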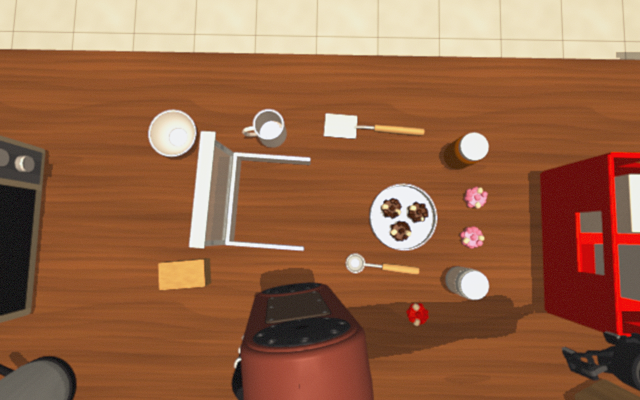

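The scene view shows the case (open front towards the tray), with its lid upright at about (385,130) and the tray at (258,265). In the top view the tray is at (404,216) with three dark clusters. The case walls end at (310,160) and (303,248), and the lid edge runs along x≈200. Possible confusions, all top-view pixels:
- **Clusters:** pink ones at (475,197) and (472,237), and a red one at (417,314). The real ones are dark and sit on the tray at (391,208), (417,211) and (400,231).
- **Tray:** the white bowl at (172,133).

Next I measure and check with one close crop.

```bash
cat > h.py <<'E'
from plant import *
import cv2,numpy as np
from scipy.spatial.transform import Rotation as Ro
def ray(c,px,z):
    c=calibration(c) if isinstance(c,str) else c
    R,t=np.array(c["R"]),np.array(c["t"]); o=-R.T@t
    d=R.T@np.array([(px[0]-c["cx"])/c["fx"],(px[1]-c["cy"])/c["fy"],1.])
    return o+d*(z-o[2])/d[2]
def proj(n,X):
    c=calibration(n); p=np.array(c["R"])@X+np.array(c["t"]); return np.array([c["fx"]*p[0]/p[2]+c["cx"],c["fy"]*p[1]/p[2]+c["cy"]])
E
python3 - <<'E'
from h import *
im=cv2.imread("pics/top0.png")
g=im.max(2); sat=cv2.cvtColor(im,cv2.COLOR_BGR2HSV)[:,:,1]
m=((sat<75)&(g>110)).astype(np.uint8)*255
cs,_=cv2.findContours(m,cv2.RETR_EXTERNAL,cv2.CHAIN_APPROX_NONE)
for c in cs:
    a=cv2.contourArea(c)
    if a>100:
        x,y,w,h=cv2.boundingRect(c)
        if 50<y and x<520: print((x,y,w,h),a,np.round(cv2.minAreaRect(c)[0],1), np.round(cv2.fitEllipse(cv2.convexHull(c)),1) if 360<x<380 else '')
crop=im[120:270,180:450]
cv2.imwrite("pics/crop1.png",cv2.resize(crop,None,fx=2.9,fy=2.9,interpolation=cv2.INTER_CUBIC))
cv2.imwrite("pics/mask.png",m)
E
```

```text
(447, 267, 42, 33) 986.0 [468.2 282.1] 
(346, 253, 36, 21) 311.5 [361.9 266.3] Traceback (most recent call last):
  File "<stdin>", line 10, in <module>
    return _wrapfunc(a, 'round', decimals=decimals, out=out)
    return _wrapit(obj, method, *args, **kwds)
    conv = _array_converter(obj)
ValueError: setting an array element with a sequence. The requested array has an inhomogeneous shape after 1 dimensions. The detected shape was (3,) + inhomogeneous part.
```

```bash
python3 - <<'E'
from h import *
im=cv2.imread("pics/top0.png")
g=im.max(2); sat=cv2.cvtColor(im,cv2.COLOR_BGR2HSV)[:,:,1]
m=((sat<75)&(g>110)).astype(np.uint8)*255
cs,_=cv2.findContours(m,cv2.RETR_EXTERNAL,cv2.CHAIN_APPROX_NONE)
for c in cs:
    a=cv2.contourArea(c)
    if a>100:
        x,y,w,h=cv2.boundingRect(c)
        if 50<y and x<520: 
            print((x,y,w,h),a)
            if 360<x<380:
                e=cv2.fitEllipse(cv2.convexHull(c)); print(e, ray("top",e[0],.028))
crop=im[120:270,180:450]
cv2.imwrite("pics/crop1.png",cv2.resize(crop,None,fx=2.9,fy=2.9,interpolation=cv2.INTER_CUBIC))
for p in [(310,160),(303,248)]: print(p,ray("top",p,.06))
E
```

```text
(447, 267, 42, 33) 986.0
(346, 253, 36, 21) 311.5
(369, 183, 69, 68) 3495.0
((403.02972412109375, 216.68370056152344), (66.73121643066406, 68.19139099121094), 119.06072998046875) [ 0.4747831  -0.23639027  0.028     ]
(15, 156, 18, 16) 220.0
(460, 132, 29, 29) 614.5
(189, 131, 122, 120) 5096.5
(324, 113, 50, 26) 750.5
(243, 109, 43, 38) 1013.0
(148, 109, 49, 48) 1763.5
(310, 160) [0.62062482 0.01966533 0.06      ]
(303, 248) [0.38612438 0.03322735 0.06      ]
```

View pics/crop1.png

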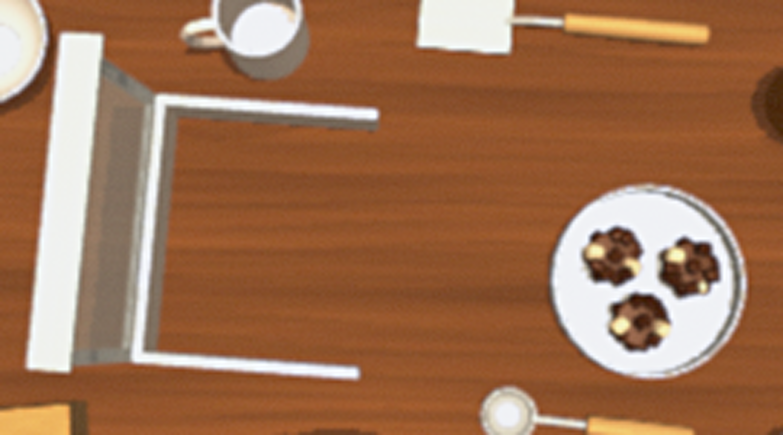

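The crop confirms a tray holding three dark clusters at crop pixels (612,255), (690,266) and (640,322). The case has its wall ends at (378,114) and (358,374) and its back corners at (155,96) and (133,358), with the lid upright.

```bash
python3 - <<'E'
from h import *
P=lambda x,y,z=.06: ray("top",(x/2.9+180,y/2.9+120),z)
U,L,BU,BL=P(378,114),P(358,374),P(155,96),P(133,358)
print(U,L,BU,BL)
# model pts in case frame: walls mid x=±119 front y=-.107 ; back outer corner (±123,98)
# world: robot-left = +y; case y ~ +y world, case x ~ +x world
M=np.array([[.119,-.107],[-.119,-.107],[.123,.098],[-.123,.098]]);W=np.array([U,L,BU,BL])[:,:2]
mm,wm=M.mean(0),W.mean(0); H=(M-mm).T@(W-wm); 
th=np.arctan2(H[0,1]-H[1,0],H[0,0]+H[1,1]); R=np.array([[np.cos(th),-np.sin(th)],[np.sin(th),np.cos(th)]])
o=wm-R@mm; print("th",th,"o",o,"res",(M@R.T+o-W)*1000)
tr=np.array([.4748,-.2364]); print("tray in case",R.T@(tr-o))
R3=np.eye(3);R3[:2,:2]=R
for a in (1.2,1.4,1.57,1.7):
  for x in (.123,-.123):
    p=R3@np.array([x,.098-.205*np.cos(a),0.06+.205*np.sin(a)])+np.r_[o,0]
    print(a,x,p.round(3),((proj("top",p)-[180,120])*2.9).round(0),proj("scene",p).round(0))
# clearances
for n,px,z in [("mug",(270,125),.095),("spoon",(355,263),0),("spooni",(400,268),.0),("jar",(470,283),.1),("jar2",(473,146),.12),("spat",(340,126),0)]: print(n,ray("top",px,z).round(3))
E
```

```text
[0.62251692 0.0187787  0.06      ] [0.38363402 0.03199466 0.06      ] [0.63576187 0.22607089 0.06      ] [0.3940386  0.23654384 0.06      ]
th -0.052604630818074906 o [0.50922446 0.1328408 ] res [[-0.08317232  0.95304624]
 [ 1.12895665  0.2512158 ]
 [ 1.44532704 -1.83304067]
 [-2.49111138  0.62877863]]
tray in case [-0.01496202 -0.37054008]
1.2 0.123 [0.633 0.15  0.251] [198.  47.] [409. 125.]
1.2 -0.123 [0.388 0.163 0.251] [168. 377.] [327.  96.]
1.4 0.123 [0.635 0.189 0.262] [142.  39.] [418. 115.]
1.4 -0.123 [0.39  0.202 0.262] [111. 373.] [336.  87.]
1.57 0.123 [0.637 0.224 0.265] [95. 35.] [425. 108.]
1.57 -0.123 [0.392 0.237 0.265] [ 62. 370.] [343.  81.]
1.7 0.123 [0.639 0.251 0.263] [60. 33.] [430. 105.]
1.7 -0.123 [0.393 0.264 0.263] [ 26. 367.] [349.  79.]
mug [0.705 0.125 0.095]
spoon [ 0.345 -0.11   0.   ]
spooni [ 0.334 -0.234  0.   ]
jar [ 0.31  -0.386  0.1  ]
jar2 [ 0.652 -0.392  0.12 ]
spat [ 0.733 -0.063  0.   ]
```

```bash
cat >> h.py <<'E'
O=np.array([.5092,.1328]); TH=-.0526
def cas(p): c,s=np.cos(TH),np.sin(TH); return np.array([[c,s],[-s,c]])@(np.asarray(p)[:2]-O)
def world(q): c,s=np.cos(TH),np.sin(TH); return np.array([[c,-s],[s,c]])@np.asarray(q)[:2]+O
def cmd(X,yaw=None):
    s=get_state(); R=Ro.from_rotvec(s["tool_rot"]).as_matrix()
    d=R.T@(np.array(X)-s["position"])
    out="pos",s["position"].round(4),"lin",(d/.5).round(4)
    if yaw is not None:
        T=np.array([[np.cos(yaw),np.sin(yaw),0],[np.sin(yaw),-np.cos(yaw),0],[0,0,-1]])
        out+=("dr",(np.degrees(Ro.from_matrix(R.T@T).as_rotvec())/90).round(4))
    print(*out,"F",s["ft_force"].round(2),"t",round(s["t"],2))
E
python3 - <<'E'
from h import *
for p in [(463,197),(460,237),(458,140),(447,283)]: print(ray("top",p,.015).round(3))
C=np.array([.4748,-.2364]);p=O-C;p/=np.linalg.norm(p);yaw=np.arctan2(p[1],p[0]);print(p,yaw)
cmd([*(C-.11*p),.231],yaw)
print("down to .003")
E
```

```text
[ 0.533 -0.405  0.015]
[ 0.423 -0.395  0.015]
[ 0.694 -0.394  0.015]
[ 0.298 -0.358  0.015]
[0.0927726  0.99568732] 1.4778901302558656
pos [ 0.2112 -0.5613  0.2306] lin [ 6.259e-01 -2.247e-01 -4.000e-04] dr [-6.000e-04 -6.000e-04 -7.118e-01] F [-0.26 -0.15 -0.8 ] t 0.1
down to .003
```

>>> {"method": "step_arm", "body": {
  "commands": [
    {"linear": [0.063,-0.022,0],"dr": [0,0,-0.08],"gripper": -1},
    {"linear": [0.126,-0.045,0],"dr": [0,0,-0.16],"gripper": -1},
    {"linear": [0.19,-0.068,0],"dr": [0,0,-0.24],"gripper": -1},
    {"linear": [0.26,-0.093,0],"dr": [0,0,-0.32],"gripper": -1},
    {"linear": [0.33,-0.118,0],"dr": [0,0,-0.4],"gripper": -1},
    {"linear": [0.4,-0.144,0],"dr": [0,0,-0.48],"gripper": -1},
    {"linear": [0.47,-0.169,0],"dr": [0,0,-0.56],"gripper": -1},
    {"linear": [0.54,-0.194,0],"dr": [0,0,-0.64],"gripper": -1},
    {"linear": [0.626,-0.2247,0],"dr": [0,0,-0.712],"gripper": -1},
    {"linear": [0.626,-0.2247,0],"dr": [0,0,-0.712],"gripper": -1}
  ]
}}

```text
t: 1.1
position: [0.4676, -0.3426, 0.2309]
tool_rot: [-2.312, -2.126, -0.002]
ft_force: [-1.2, -0.5, -0.3]
width: 0.0857
grasp_force: 0.0
```

```bash
python3 - <<'E'
from h import *
C=np.array([.4748,-.2364]);p=O-C;p/=np.linalg.norm(p)
cmd([*(C-.11*p),.003],1.4779); print(get_state()["joint_pos"].round(2))
E
```

```text
pos [ 0.4676 -0.3426  0.2309] lin [-0.0078 -0.0056  0.4559] dr [ 0.0002 -0.0009  0.0057] F [-1.16 -0.55 -0.33] t 1.1
[-0.86  0.04  0.03  1.56  0.    0.8 ]
```

>>> {"method": "step_arm", "body": {
  "commands": [
    {"linear": [0,0,0.05],"dr": [0,0,0],"gripper": -1},
    {"linear": [0,0,0.11],"dr": [0,0,0],"gripper": -1},
    {"linear": [0,0,0.17],"dr": [0,0,0],"gripper": -1},
    {"linear": [0,0,0.23],"dr": [0,0,0],"gripper": -1},
    {"linear": [0,0,0.29],"dr": [0,0,0],"gripper": -1},
    {"linear": [0,0,0.35],"dr": [0,0,0],"gripper": -1},
    {"linear": [0,0,0.4],"dr": [0,0,0],"gripper": -1},
    {"linear": [0,0,0.43],"dr": [0,0,0],"gripper": -1},
    {"linear": [0,0,0.45],"dr": [0,0,0],"gripper": -1},
    {"linear": [0,0,0.45],"dr": [0,0,0],"gripper": -1}
  ]
}}

```text
t: 2.1
position: [0.4641, -0.3459, 0.0053]
tool_rot: [-2.321, -2.115, 0.0]
ft_force: [-0.7, 0.1, -0.2]
width: 0.0853
grasp_force: 0.0
```

```bash
python3 - <<'E'
from h import *
im=capture("scene"); t=capture("top")
cmd([*world([0,-.09]),.003],1.4779)
a=cv2.resize(im[180:380,120:440][:,:,::-1],None,fx=1.6,fy=1.6); b=cv2.resize(t[140:280,330:510][:,:,::-1],(int(180*320/140),320))[:, :288]
w=capture("wrist"); 
cv2.imwrite("pics/c2.png",np.hstack([a,b]))
E
```

```text
pos [ 0.4651 -0.3468  0.0073] lin [0.7834 0.0063 0.0079] dr [0.0005 0.0006 0.0001] F [0.7  0.1  0.18] t 2.2
```

View pics/c2.png

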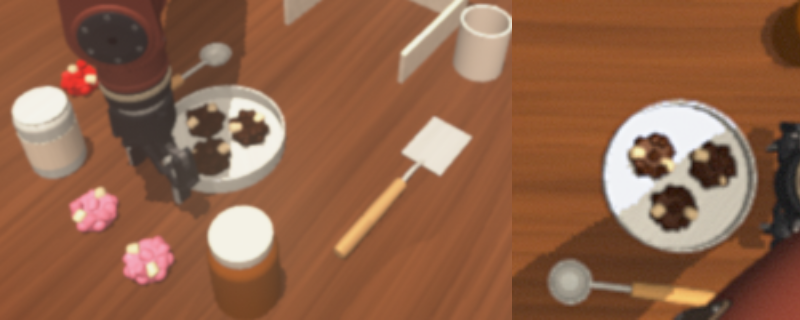

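The fingers stand behind the tray on both sides with a small gap (composite, right panel, x≈775 against the rim at 755). The clusters are in place, so I'm pushing gently.

>>> {"method": "step_arm", "body": {
  "commands": [
    {"linear": [0.005,0,0.006],"dr": [0,0,0],"gripper": -1},
    {"linear": [0.012,0,0.006],"dr": [0,0,0],"gripper": -1},
    {"linear": [0.019,0,0.006],"dr": [0,0,0],"gripper": -1},
    {"linear": [0.026,0,0.006],"dr": [0,0,0],"gripper": -1},
    {"linear": [0.033,0,0.006],"dr": [0,0,0],"gripper": -1},
    {"linear": [0.04,0,0.006],"dr": [0,0,0],"gripper": -1},
    {"linear": [0.047,0,0.006],"dr": [0,0,0],"gripper": -1},
    {"linear": [0.054,0,0.006],"dr": [0,0,0],"gripper": -1},
    {"linear": [0.061,0,0.006],"dr": [0,0,0],"gripper": -1},
    {"linear": [0.068,0,0.006],"dr": [0,0,0],"gripper": -1}
  ]
}}

```text
t: 3.25
position: [0.4678, -0.3124, 0.0034]
tool_rot: [2.322, 2.116, -0.0]
ft_force: [-0.5, -1.6, 0.2]
width: 0.0855
grasp_force: 1.0
```

```bash
cat >> h.py <<'E'
def tray(save=None):
    im=capture("top")[:,:,::-1].copy()
    if save: cv2.imwrite(save,im)
    hsv=cv2.cvtColor(im,cv2.COLOR_BGR2HSV); m=((hsv[:,:,1]<75)&(hsv[:,:,2]>90)).astype(np.uint8)*255
    cs,_=cv2.findContours(m,cv2.RETR_EXTERNAL,cv2.CHAIN_APPROX_NONE)
    for c in cs:
        if cv2.contourArea(c)>1500:
            e=cv2.fitEllipse(cv2.convexHull(c)); q=ray("top",e[0],.028)
            if 50<e[1][0]<80 and 50<e[1][1]<80: print("blob",np.round(e[0],1),np.round(e[1],1),q.round(4),"case",cas(q).round(4))
E
python3 - <<'E'
from h import *
tray(); cmd([*world([0,-.09]),.003],1.4779); print("tcp case",cas(get_state()["position"]))
E
```

```text
blob [ 32.8 389. ] [53.1 70.3] [0.0025 0.7379 0.028 ] case [-0.5378  0.5776]
blob [398.8 216.9] [66.4 68.3] [ 0.474  -0.2249  0.028 ] case [-0.0164 -0.3591]
pos [ 0.4679 -0.3118  0.0033] lin [7.131e-01 7.400e-03 7.000e-04] dr [-0.     -0.      0.0003] F [ 0.45 -2.08 -0.05] t 3.3
tcp case [-0.01789665 -0.44612527]
```

>>> {"method": "step_arm", "body": {
  "commands": [
    {"linear": [0.008,0,0],"dr": [0,0,0],"gripper": -1},
    {"linear": [0.018,0,0],"dr": [0,0,0],"gripper": -1},
    {"linear": [0.03,0,0],"dr": [0,0,0],"gripper": -1},
    {"linear": [0.043,0,0],"dr": [0,0,0],"gripper": -1},
    {"linear": [0.057,0,0],"dr": [0,0,0],"gripper": -1},
    {"linear": [0.072,0,0],"dr": [0,0,0],"gripper": -1},
    {"linear": [0.087,0,0],"dr": [0,0,0],"gripper": -1},
    {"linear": [0.102,0,0],"dr": [0,0,0],"gripper": -1},
    {"linear": [0.117,0,0],"dr": [0,0,0],"gripper": -1},
    {"linear": [0.132,0,0],"dr": [0,0,0],"gripper": -1}
  ]
}}

```text
t: 4.3
position: [0.474, -0.2461, 0.0034]
tool_rot: [2.322, 2.116, -0.0]
ft_force: [-1.7, -2.5, 1.2]
width: 0.0856
grasp_force: 1.1
```

```bash
python3 - <<'E'
from h import *
tray("pics/t3.png"); cmd([*world([0,-.091]),.003],1.4779); print("tcp case",cas(get_state()["position"]))
E
```

```text
blob [ 32.8 389.8] [54.3 69.9] [5.000e-04 7.378e-01 2.800e-02] case [-0.5398  0.5774]
blob [374.5 214.2] [66.7 67.5] [ 0.4802 -0.1587  0.028 ] case [-0.0136 -0.2926]
pos [ 0.474  -0.2449  0.0032] lin [0.5768 0.008  0.0009] dr [-0.0002 -0.0006  0.0006] F [0.13 0.55 0.65] t 4.35
tcp case [-0.0153289  -0.37900923]
```

>>> {"method": "step_arm", "body": {
  "commands": [
    {"linear": [0.01,0,0],"dr": [0,0,0],"gripper": -1},
    {"linear": [0.022,0,0],"dr": [0,0,0],"gripper": -1},
    {"linear": [0.037,0,0],"dr": [0,0,0],"gripper": -1},
    {"linear": [0.054,0,0],"dr": [0,0,0],"gripper": -1},
    {"linear": [0.072,0,0],"dr": [0,0,0],"gripper": -1},
    {"linear": [0.09,0,0],"dr": [0,0,0],"gripper": -1},
    {"linear": [0.108,0,0],"dr": [0,0,0],"gripper": -1},
    {"linear": [0.126,0,0],"dr": [0,0,0],"gripper": -1},
    {"linear": [0.144,0,0],"dr": [0,0,0],"gripper": -1},
    {"linear": [0.162,0,0],"dr": [0,0,0],"gripper": -1}
  ]
}}

```text
t: 5.35
position: [0.4814, -0.1652, 0.0033]
tool_rot: [-2.322, -2.116, 0.0]
ft_force: [-0.1, -1.6, -1.4]
width: 0.0851
grasp_force: 0.8
```

>>> {"method": "step_arm", "body": {
  "commands": [
    {"linear": [0.018,0,0],"dr": [0,0,0],"gripper": -1},
    {"linear": [0.036,0,0],"dr": [0,0,0],"gripper": -1},
    {"linear": [0.054,0,0],"dr": [0,0,0],"gripper": -1},
    {"linear": [0.072,0,0],"dr": [0,0,0],"gripper": -1},
    {"linear": [0.09,0,0],"dr": [0,0,0],"gripper": -1},
    {"linear": [0.108,0,0],"dr": [0,0,0],"gripper": -1},
    {"linear": [0.124,0,0],"dr": [0,0,0],"gripper": -1},
    {"linear": [0.138,0,0],"dr": [0,0,0],"gripper": -1},
    {"linear": [0.15,0,0],"dr": [0,0,0],"gripper": -1},
    {"linear": [0.16,0,0],"dr": [0,0,0],"gripper": -1}
  ]
}}

```text
t: 6.35
position: [0.4888, -0.0859, 0.0033]
tool_rot: [2.322, 2.116, -0.0]
ft_force: [0.2, -2.8, -0.9]
width: 0.0853
grasp_force: 0.8
```

```bash
python3 - <<'E'
from h import *
tray("pics/t4.png"); cmd([*world([0,-.091]),.003],1.4779); print("tcp case",cas(get_state()["position"]))
E
```

```text
blob [ 32.7 389.4] [53.4 70.3] [0.0017 0.7382 0.028 ] case [-0.5387  0.5779]
blob [310.5 204.4] [51.5 69.2] [0.5035 0.0166 0.028 ] case [ 0.0005 -0.1164]
pos [ 0.4888 -0.0853  0.0033] lin [0.2563 0.0076 0.0007] dr [-0.     -0.0003  0.0005] F [0.46 0.14 0.36] t 6.4
tcp case [-0.00885989 -0.21888195]
```

View pics/t4.png

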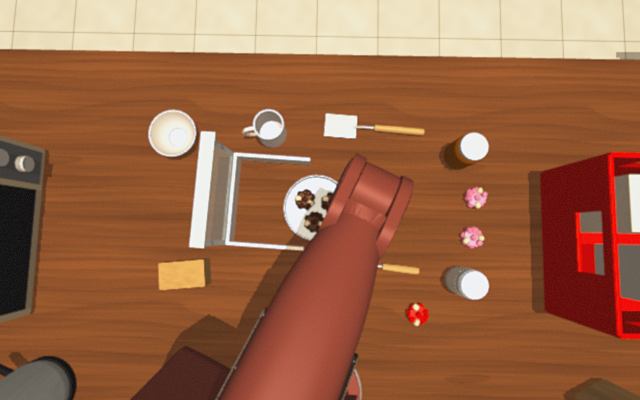

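The tray is entering the case mouth centrally, with its leading rim at (285,206) between the walls at y=158 and y=246. I'll keep going.

>>> {"method": "step_arm", "body": {
  "commands": [
    {"linear": [0.01,0,0],"dr": [0,0,0],"gripper": -1},
    {"linear": [0.022,0.001,0],"dr": [0,0,0],"gripper": -1},
    {"linear": [0.037,0.001,0],"dr": [0,0,0],"gripper": -1},
    {"linear": [0.054,0.002,0],"dr": [0,0,0],"gripper": -1},
    {"linear": [0.072,0.002,0],"dr": [0,0,0],"gripper": -1},
    {"linear": [0.09,0.003,0],"dr": [0,0,0],"gripper": -1},
    {"linear": [0.108,0.003,0],"dr": [0,0,0],"gripper": -1},
    {"linear": [0.124,0.004,0],"dr": [0,0,0],"gripper": -1},
    {"linear": [0.138,0.004,0],"dr": [0,0,0],"gripper": -1},
    {"linear": [0.15,0.004,0],"dr": [0,0,0],"gripper": -1}
  ]
}}

```text
t: 7.4
position: [0.4978, -0.0113, 0.0033]
tool_rot: [2.322, 2.116, -0.0]
ft_force: [-0.6, -3.0, 0.5]
width: 0.0856
grasp_force: 1.0
```

>>> {"method": "step_arm", "body": {
  "commands": [
    {"linear": [0.01,0,0],"dr": [0,0,0],"gripper": -1},
    {"linear": [0.02,0.0,0],"dr": [0,0,0],"gripper": -1},
    {"linear": [0.03,0.0,0],"dr": [0,0,0],"gripper": -1},
    {"linear": [0.04,0.0,0],"dr": [0,0,0],"gripper": -1},
    {"linear": [0.05,0.0,0],"dr": [0,0,0],"gripper": -1},
    {"linear": [0.06,0.0,0],"dr": [0,0,0],"gripper": -1},
    {"linear": [0.068,0,0],"dr": [0,0,0],"gripper": -1},
    {"linear": [0.076,0,0],"dr": [0,0,0],"gripper": -1},
    {"linear": [0.082,0,0],"dr": [0,0,0],"gripper": -1},
    {"linear": [0.086,0,0],"dr": [0,0,0],"gripper": -1}
  ]
}}

```text
t: 8.4
position: [0.5017, 0.0312, 0.0033]
tool_rot: [2.322, 2.116, -0.0]
ft_force: [0.6, -1.8, 0.8]
width: 0.0854
grasp_force: 1.0
```

```bash
python3 - <<'E'
from h import *
cmd([*world([0,-.091]),.003],1.4779); print("tcp case",cas(get_state()["position"]))
im=capture("top");cv2.imwrite("pics/t5.png",cv2.resize(im[120:270,180:380][:,:,::-1],None,fx=4,fy=4,interpolation=cv2.INTER_CUBIC))
E
```

```text
pos [0.5017 0.0312 0.0033] lin [0.0219 0.0034 0.0005] dr [0.     0.0001 0.0003] F [ 0.6  -1.77  0.78] t 8.4
tcp case [-0.00211738 -0.10187351]
```

View pics/t5.png

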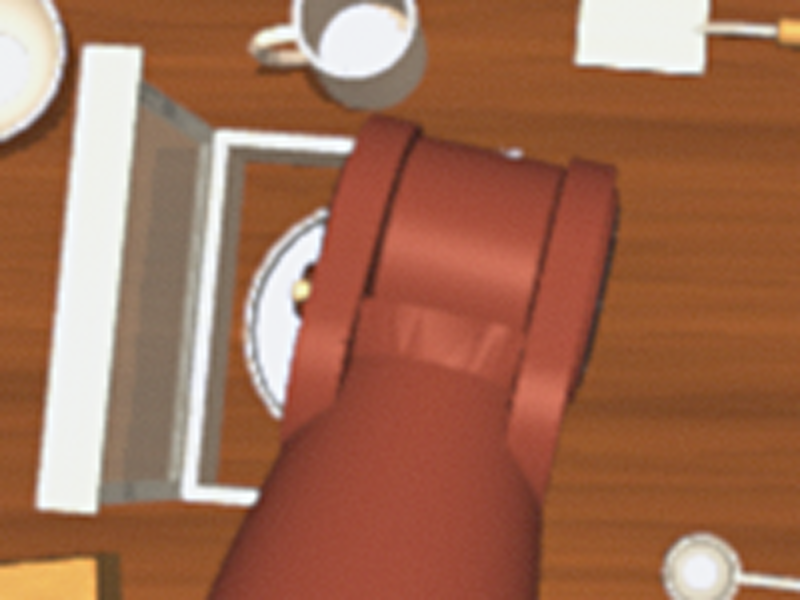

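The leading rim is at crop (246,325), with about 15 mm left to the wall at crop x≈218. I'll creep the rest of the way.

>>> {"method": "step_arm", "body": {
  "commands": [
    {"linear": [0.003,0,0],"dr": [0,0,0],"gripper": -1},
    {"linear": [0.006,0.0,0],"dr": [0,0,0],"gripper": -1},
    {"linear": [0.009,0.0,0],"dr": [0,0,0],"gripper": -1},
    {"linear": [0.012,0.0,0],"dr": [0,0,0],"gripper": -1},
    {"linear": [0.015,0.0,0],"dr": [0,0,0],"gripper": -1},
    {"linear": [0.017,0.0,0],"dr": [0,0,0],"gripper": -1},
    {"linear": [0.019,0,0],"dr": [0,0,0],"gripper": -1},
    {"linear": [0.021,0,0],"dr": [0,0,0],"gripper": -1},
    {"linear": [0.022,0,0],"dr": [0,0,0],"gripper": -1},
    {"linear": [0.022,0,0],"dr": [0,0,0],"gripper": -1}
  ]
}}

```text
t: 9.45
position: [0.5027, 0.042, 0.0033]
tool_rot: [-2.322, -2.116, -0.0]
ft_force: [-0.5, -1.4, -0.1]
width: 0.0853
grasp_force: 0.8
```

```bash
python3 - <<'E'
from h import *
s=get_state(); print("tcp case",cas(s["position"]),s["ft_force"].round(2))
print("before lead",cas(ray("top",(180+246/4,120+325/4),.028)))
im=capture("top")[:,:,::-1].copy(); cv2.imwrite("pics/t6.png",im)
print(im.max(2)[201,226:256], cas(ray("top",(240,201),.028)))
E
```

```text
tcp case [-0.00170922 -0.09102954] [-0.51 -1.36 -0.07]
before lead [-0.00429241  0.07326028]
[171 172 159 212 247 247 218 147 125 125 145 178 189 150 214 249 246 245
 245 247 250 219 179 178 187 182 184 183 182 181] [-0.00389987  0.07743641]
```

```bash
python3 - <<'E'
from h import *
for z in (.1,.15,.2,.25,.3): print(z,proj("scene",np.array([.465,-.346,z])).round(0),"start",proj("scene",np.array([.211,-.561,z+.23])).round())
im=capture("scene")[:,:,::-1]; cv2.imwrite("pics/s7.png",im); s=get_state();print(s["position"],s["joint_pos"])
for z in (0,.05,.1,.15,.2,.25,.3): print(z,proj("scene",np.array([.503,.042,z])).round(0))
E
```

```text
0.1 [215. 267.] start [-20. 186.]
0.15 [210. 250.] start [-37. 160.]
0.2 [206. 232.] start [-56. 131.]
0.25 [201. 212.] start [-78.  99.]
0.3 [196. 190.] start [-102.   63.]
[0.50270399 0.04198059 0.00326585] [-1.76606313e-01 -9.61357252e-02 -5.23166586e-01  1.14376888e+00
  1.56674308e-04  1.48669435e+00]
0 [335. 209.]
0.05 [336. 195.]
0.1 [336. 180.]
0.15 [337. 164.]
0.2 [337. 146.]
0.25 [338. 128.]
0.3 [339. 109.]
```

View pics/s7.png

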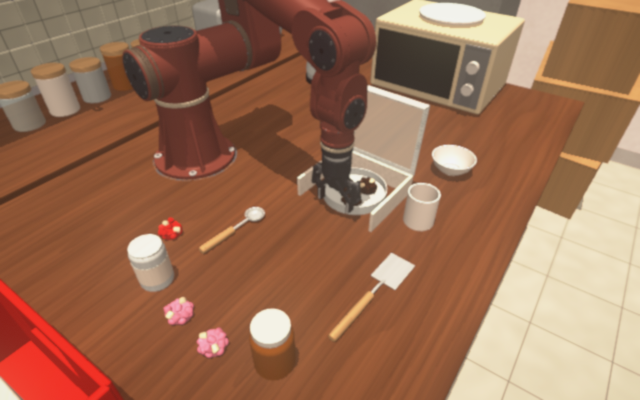

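The clusters are still on the tray inside the case, and the gripper at (335,185) is clear of the lid. The wrist joints sit well above the lid height, so the arm can go over it. I'm backing off and lifting.

>>> {"method": "step_arm", "body": {
  "commands": [
    {"linear": [-0.02,0,0],"dr": [0,0,0],"gripper": -1},
    {"linear": [-0.06,0,0],"dr": [0,0,0],"gripper": -1},
    {"linear": [-0.1,0,0],"dr": [0,0,0],"gripper": -1},
    {"linear": [-0.1,0,-0.06],"dr": [0,0,0],"gripper": -1},
    {"linear": [-0.1,0,-0.14],"dr": [0,0,0],"gripper": 0},
    {"linear": [-0.1,0,-0.24],"dr": [0,0,0],"gripper": 1},
    {"linear": [-0.1,0,-0.34],"dr": [0,0,0],"gripper": 1},
    {"linear": [-0.1,0,-0.44],"dr": [0,0,0],"gripper": 1},
    {"linear": [-0.1,0,-0.54],"dr": [0,0,0],"gripper": 1},
    {"linear": [-0.1,0,-0.64],"dr": [0,0,0],"gripper": 1}
  ]
}}

```text
t: 10.55
position: [0.4977, -0.0082, 0.3254]
tool_rot: [2.322, 2.116, 0.001]
ft_force: [1.3, -0.8, -0.2]
width: 0.0001
grasp_force: 0.0
```

```bash
python3 - <<'E'
from h import *
c=capture("top")[:,:,::-1].copy(); cv2.imwrite("pics/t8.png",c)
b=cv2.resize(c[120:270,180:350],(510,450),interpolation=cv2.INTER_CUBIC);cv2.imwrite("pics/t8c.png",b)
for r in (.06,.08):
  pass
for x,y in ((0,.09),(0,-.09),(.09,0),(-.09,0),(0,0)): print((x,y),((proj("top",np.r_[world([x,y]),.028])-[180,120])*3).round())
cmd([*world([0,.19]),.34],1.5708+TH); cmd([*world([0,.16]),.22],1.5708+TH)
E
```

```text
(0, 0.09) [167. 238.]
(0, -0.09) [363. 252.]
(0.09, 0) [273. 148.]
(-0.09, 0) [256. 343.]
(0, 0) [265. 245.]
pos [ 0.4993 -0.0087  0.334 ] lin [ 0.6634 -0.0217 -0.0134] dr [ 0.0068  0.0013 -0.0256] F [-2.46 -0.3   6.37] t 10.6
pos [ 0.4993 -0.0087  0.334 ] lin [ 0.6039 -0.0219  0.2267] dr [ 0.0068  0.0013 -0.0256] F [-2.46 -0.3   6.37] t 10.6
```

View pics/t8c.png

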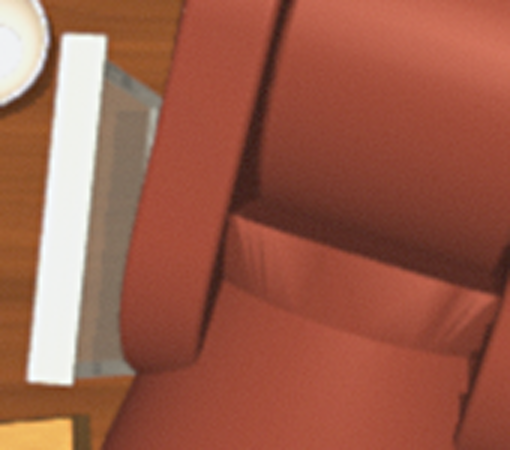

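The arm hides the tray in this view, so I'll verify it once the arm is behind the lid. Crossing over now.

>>> {"method": "step_arm", "body": {
  "commands": [
    {"linear": [0.05,0,-0.02],"dr": [0,0,-0.003],"gripper": 1},
    {"linear": [0.12,-0.003,-0.02],"dr": [0,0,-0.006],"gripper": 1},
    {"linear": [0.2,-0.006,-0.02],"dr": [0,0,-0.01],"gripper": 1},
    {"linear": [0.28,-0.01,-0.02],"dr": [0,0,-0.015],"gripper": 1},
    {"linear": [0.36,-0.013,-0.02],"dr": [0,0,-0.02],"gripper": 1},
    {"linear": [0.44,-0.016,-0.02],"dr": [0,0,-0.026],"gripper": 1},
    {"linear": [0.52,-0.019,-0.02],"dr": [0,0,-0.026],"gripper": 1},
    {"linear": [0.6,-0.022,-0.02],"dr": [0,0,-0.026],"gripper": 1},
    {"linear": [0.663,-0.022,-0.02],"dr": [0,0,-0.026],"gripper": 1},
    {"linear": [0.663,-0.022,-0.02],"dr": [0,0,-0.026],"gripper": 1}
  ]
}}

```text
t: 11.6
position: [0.5174, 0.326, 0.3321]
tool_rot: [-2.273, -2.166, 0.001]
ft_force: [-0.4, 0.6, 0.3]
width: 0.0003
grasp_force: 0.0
```

```bash
python3 - <<'E'
from h import *
c=capture("top")[:,:,::-1].copy(); s=capture("scene")[:,:,::-1]
a=cv2.resize(c[120:270,160:330],(400,353));b=cv2.resize(s[60:236,280:480],(400,352))
cv2.imwrite("pics/t9.png",np.hstack([a[:352],b]))
cmd([*world([0,.19]),.22],1.5708+TH); print("case",cas(get_state()["position"]))
k=400/170
for x,y in ((0,.09),(0,-.09),(.09,0),(-.09,0),(0,0)): print((x,y),((proj("top",np.r_[world([x,y]),.028])-[160,120])*k).round())
E
```

```text
pos [0.5178 0.3233 0.3327] lin [-0.0012  0.0031  0.2255] dr [-0.0005  0.0002  0.0013] F [ 0.45 -0.71  0.67] t 11.7
case [-0.00143675  0.19064438]
(0, 0.09) [178. 187.]
(0, -0.09) [332. 197.]
(0.09, 0) [261. 116.]
(-0.09, 0) [248. 269.]
(0, 0) [255. 192.]
```

View pics/t9.png

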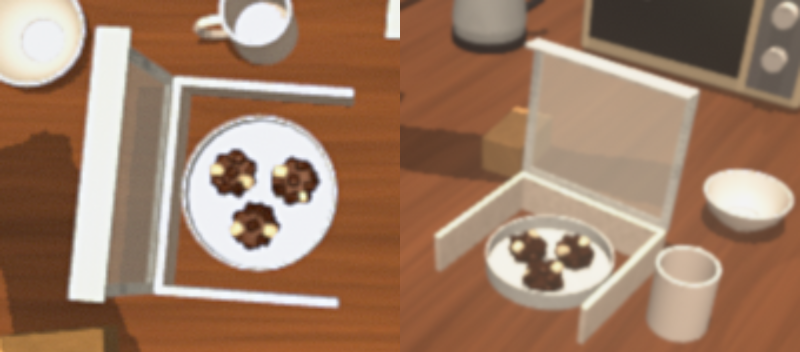

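The tray (centre at about crop (260,192)) sits in the case with three clusters on it and the lid upright. I want a precise check of the gap to the back wall before closing.

```bash
python3 - <<'E'
from h import *
tray()
im=capture("top").astype(int)
for r in (196,201,206): print(r,[tuple(im[r,c]) [0::1] and int(im[r,c].mean()) for c in range(222,248)])
for y,z in ((.098,.06),(.09,.06),(.09,.028),(.09,0),(.0,.028)): print(y,z,proj("top",np.r_[world([0,y]),z]).round(1))
E
```

```text
196 [114, 112, 112, 124, 152, 168, 154, 187, 242, 246, 242, 169, 113, 104, 115, 165, 209, 151, 175, 244, 245, 242, 242, 242, 242, 245]
201 [114, 110, 115, 132, 162, 163, 152, 209, 244, 245, 218, 135, 107, 108, 129, 171, 185, 146, 204, 244, 243, 242, 242, 242, 241, 242]
206 [110, 112, 120, 143, 156, 155, 180, 236, 246, 241, 170, 114, 110, 108, 115, 182, 231, 157, 186, 244, 244, 242, 242, 242, 242, 241]
0.098 0.06 [229.9 198. ]
0.09 0.06 [232.9 198.2]
0.09 0.028 [235.6 199.3]
0.09 0 [237.8 200.1]
0.0 0.028 [268.2 201.6]
```

The wall's inner edge is at column ~232.7 and the tray rim at ~236.4. That leaves the tray about 3–5 mm short of contact, well within 12 mm. Next I close the lid, first lowering behind it and approaching.

>>> {"method": "step_arm", "body": {
  "commands": [
    {"linear": [0,0,0.04],"dr": [0,0,0],"gripper": 1},
    {"linear": [0,0,0.1],"dr": [0,0,0],"gripper": 1},
    {"linear": [0,0,0.15],"dr": [0,0,0],"gripper": 1},
    {"linear": [-0.01,0,0.175],"dr": [0,0,0],"gripper": 1},
    {"linear": [-0.03,0,0.175],"dr": [0,0,0],"gripper": 1},
    {"linear": [-0.045,0,0.175],"dr": [0,0,0],"gripper": 1},
    {"linear": [-0.06,0,0.175],"dr": [0,0,0],"gripper": 1},
    {"linear": [-0.07,0,0.175],"dr": [0,0,0],"gripper": 1},
    {"linear": [-0.08,0,0.175],"dr": [0,0,0],"gripper": 1},
    {"linear": [-0.09,0,0.175],"dr": [0,0,0],"gripper": 1}
  ]
}}

```text
t: 12.8
position: [0.5156, 0.2779, 0.2462]
tool_rot: [2.278, 2.163, 0.001]
ft_force: [-0.2, -0.5, 0.7]
width: 0.0001
grasp_force: 0.0
```

>>> {"method": "step_arm", "body": {
  "commands": [
    {"linear": [-0.008,0,0],"dr": [0,0,0],"gripper": 1},
    {"linear": [-0.016,0,0],"dr": [0,0,0],"gripper": 1},
    {"linear": [-0.024,0,0],"dr": [0,0,0],"gripper": 1},
    {"linear": [-0.032,0,0],"dr": [0,0,0],"gripper": 1},
    {"linear": [-0.04,0,0],"dr": [0,0,0],"gripper": 1},
    {"linear": [-0.048,0,0],"dr": [0,0,0],"gripper": 1},
    {"linear": [-0.056,0,0],"dr": [0,0,0],"gripper": 1},
    {"linear": [-0.064,0,0],"dr": [0,0,0],"gripper": 1},
    {"linear": [-0.072,0,0],"dr": [0,0,0],"gripper": 1},
    {"linear": [-0.08,0,0],"dr": [0,0,0],"gripper": 1}
  ]
}}

```text
t: 13.8
position: [0.5134, 0.238, 0.2457]
tool_rot: [2.278, 2.163, -0.0]
ft_force: [0.7, 2.7, 0.4]
width: 0.0
grasp_force: 1.2
```

```bash
cat >> h.py <<'E'
def plan(angs,r=.185,hd=.011):
    s=get_state(); y0=cas(s["position"])[1]; z0=s["position"][2]; print("tcp",cas(s["position"]).round(4),z0.round(4),"F",s["ft_force"].round(2),"t",s["t"])
    for a in angs:
        K=np.array([.098,.06])+.005*np.array([np.sin(a),np.cos(a)])+r*np.array([-np.cos(a),np.sin(a)])
        print(round(a,2),"x",round((K[0]+hd-y0)/.5,3),"z",round(-(K[1]-z0)/.5,3))
E
python3 - <<'E'
from h import *
plan(np.arange(1.6,.6,-.05))
cv2.imwrite("pics/s10.png",capture("scene")[20:260,240:560,::-1])
E
```

```text
tcp [-0.0013  0.1052] 0.2457 F [0.69 2.72 0.36] t 13.8
1.6 x 0.028 z 0.002
1.55 x 0.01 z 0.001
1.5 x -0.009 z 0.002
1.45 x -0.027 z 0.003
1.4 x -0.045 z 0.005
1.35 x -0.064 z 0.008
1.3 x -0.082 z 0.012
1.25 x -0.1 z 0.017
1.2 x -0.117 z 0.023
1.15 x -0.134 z 0.03
1.1 x -0.151 z 0.037
1.05 x -0.168 z 0.046
1.0 x -0.184 z 0.055
0.95 x -0.2 z 0.065
0.9 x -0.215 z 0.075
0.85 x -0.229 z 0.087
0.8 x -0.243 z 0.099
0.75 x -0.256 z 0.112
0.7 x -0.269 z 0.125
0.65 x -0.281 z 0.14
```

View pics/s10.png

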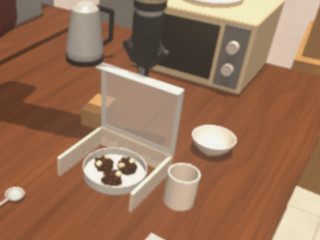

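The fingertip behind the lid (crop (143,72)) is in contact at 2.7 N, and the lid is moving forward. I'm following the arc.

>>> {"method": "step_arm", "body": {
  "commands": [
    {"linear": [-0.01,0,0.002],"dr": [0,0,0],"gripper": 1},
    {"linear": [-0.027,0,0.003],"dr": [0,0,0],"gripper": 1},
    {"linear": [-0.045,0,0.005],"dr": [0,0,0],"gripper": 1},
    {"linear": [-0.064,0,0.008],"dr": [0,0,0],"gripper": 1},
    {"linear": [-0.082,0,0.012],"dr": [0,0,0],"gripper": 1},
    {"linear": [-0.1,0,0.017],"dr": [0,0,0],"gripper": 1},
    {"linear": [-0.117,0,0.023],"dr": [0,0,0],"gripper": 1},
    {"linear": [-0.134,0,0.03],"dr": [0,0,0],"gripper": 1},
    {"linear": [-0.151,0,0.037],"dr": [0,0,0],"gripper": 1},
    {"linear": [-0.168,0,0.046],"dr": [0,0,0],"gripper": 1}
  ]
}}

```text
t: 14.85
position: [0.509, 0.1537, 0.2225]
tool_rot: [2.278, 2.163, -0.0]
ft_force: [-0.2, 1.4, 1.2]
width: -0.0003
grasp_force: 0.9
```

```bash
python3 - <<'E'
from h import *
plan(np.arange(1.05,.0,-.05))
E
```

```text
tcp [-0.0013  0.0209] 0.2225 F [-0.22  1.42  1.24] t 14.85
1.05 x 0.001 z -0.001
1.0 x -0.015 z 0.008
0.95 x -0.031 z 0.018
0.9 x -0.046 z 0.029
0.85 x -0.06 z 0.041
0.8 x -0.074 z 0.053
0.75 x -0.088 z 0.066
0.7 x -0.1 z 0.079
0.65 x -0.112 z 0.093
0.6 x -0.123 z 0.108
0.55 x -0.134 z 0.123
0.5 x -0.144 z 0.139
0.45 x -0.153 z 0.155
0.4 x -0.161 z 0.172
0.35 x -0.168 z 0.189
0.3 x -0.174 z 0.206
0.25 x -0.18 z 0.224
0.2 x -0.184 z 0.242
0.15 x -0.188 z 0.26
0.1 x -0.191 z 0.278
0.05 x -0.193 z 0.297
```

>>> {"method": "step_arm", "body": {
  "commands": [
    {"linear": [-0.015,0,0.008],"dr": [0,0,0],"gripper": 1},
    {"linear": [-0.031,0,0.018],"dr": [0,0,0],"gripper": 1},
    {"linear": [-0.046,0,0.029],"dr": [0,0,0],"gripper": 1},
    {"linear": [-0.06,0,0.041],"dr": [0,0,0],"gripper": 1},
    {"linear": [-0.074,0,0.053],"dr": [0,0,0],"gripper": 1},
    {"linear": [-0.088,0,0.066],"dr": [0,0,0],"gripper": 1},
    {"linear": [-0.1,0,0.079],"dr": [0,0,0],"gripper": 1},
    {"linear": [-0.112,0,0.093],"dr": [0,0,0],"gripper": 1},
    {"linear": [-0.123,0,0.108],"dr": [0,0,0],"gripper": 1},
    {"linear": [-0.134,0,0.123],"dr": [0,0,0],"gripper": 1}
  ]
}}

```text
t: 15.85
position: [0.5056, 0.087, 0.1607]
tool_rot: [2.278, 2.163, -0.0]
ft_force: [1.6, 0.9, 1.3]
width: -0.0001
grasp_force: 0.6
```

```bash
python3 - <<'E'
from h import *
plan(np.arange(.55,-.01,-.05))
E
```

```text
tcp [-0.0012 -0.0459] 0.1607 F [1.61 0.88 1.33] t 15.85
0.55 x -0.0 z -0.001
0.5 x -0.01 z 0.015
0.45 x -0.019 z 0.031
0.4 x -0.027 z 0.048
0.35 x -0.034 z 0.065
0.3 x -0.041 z 0.082
0.25 x -0.046 z 0.1
0.2 x -0.051 z 0.118
0.15 x -0.055 z 0.136
0.1 x -0.057 z 0.154
0.05 x -0.059 z 0.173
-0.0 x -0.06 z 0.191
```

>>> {"method": "step_arm", "body": {
  "commands": [
    {"linear": [-0.01,0,0.015],"dr": [0,0,0],"gripper": 1},
    {"linear": [-0.019,0,0.031],"dr": [0,0,0],"gripper": 1},
    {"linear": [-0.027,0,0.048],"dr": [0,0,0],"gripper": 1},
    {"linear": [-0.034,0,0.065],"dr": [0,0,0],"gripper": 1},
    {"linear": [-0.041,0,0.082],"dr": [0,0,0],"gripper": 1},
    {"linear": [-0.046,0,0.1],"dr": [0,0,0],"gripper": 1},
    {"linear": [-0.051,0,0.115],"dr": [0,0,0],"gripper": 1},
    {"linear": [-0.054,0,0.13],"dr": [0,0,0],"gripper": 1},
    {"linear": [-0.056,0,0.145],"dr": [0,0,0],"gripper": 1},
    {"linear": [-0.057,0,0.154],"dr": [0,0,0],"gripper": 1}
  ]
}}

```text
t: 16.85
position: [0.5039, 0.0589, 0.0835]
tool_rot: [-2.278, -2.163, 0.001]
ft_force: [-1.0, -1.0, 1.0]
width: -0.0
grasp_force: 0.5
```

```bash
python3 - <<'E'
from h import *
plan([.1,.07,.05,.03,.02,.01,0])
E
```

```text
tcp [-0.0014 -0.074 ] 0.0835 F [-1.04 -1.03  0.96] t 16.85
0.1 x -0.001 z 0.0
0.07 x -0.002 z 0.011
0.05 x -0.003 z 0.018
0.03 x -0.003 z 0.026
0.02 x -0.004 z 0.03
0.01 x -0.004 z 0.033
0 x -0.004 z 0.037
```

>>> {"method": "step_arm", "body": {
  "commands": [
    {"linear": [0,0,0.004],"dr": [0,0,0],"gripper": 1},
    {"linear": [-0.001,0,0.008],"dr": [0,0,0],"gripper": 1},
    {"linear": [-0.002,0,0.012],"dr": [0,0,0],"gripper": 1},
    {"linear": [-0.002,0,0.016],"dr": [0,0,0],"gripper": 1},
    {"linear": [-0.003,0,0.02],"dr": [0,0,0],"gripper": 1},
    {"linear": [-0.003,0,0.023],"dr": [0,0,0],"gripper": 1},
    {"linear": [-0.003,0,0.026],"dr": [0,0,0],"gripper": 1},
    {"linear": [-0.003,0,0.028],"dr": [0,0,0],"gripper": 1},
    {"linear": [-0.003,0,0.03],"dr": [0,0,0],"gripper": 1},
    {"linear": [-0.003,0,0.03],"dr": [0,0,0],"gripper": 1}
  ]
}}

```text
t: 17.85
position: [0.504, 0.0575, 0.0691]
tool_rot: [-2.278, -2.163, 0.0]
ft_force: [0.5, 0.2, 1.1]
width: -0.0004
grasp_force: 0.0
```

```bash
python3 - <<'E'
from h import *
plan([.02,.01,0])
cv2.imwrite("pics/s11.png",cv2.resize(capture("scene")[100:260,260:500,::-1],None,fx=3,fy=3,interpolation=cv2.INTER_CUBIC))
E
```

```text
tcp [-0.0013 -0.0754] 0.0691 F [0.53 0.18 1.13] t 17.85
0.02 x -0.001 z 0.001
0.01 x -0.001 z 0.005
0 x -0.001 z 0.008
```

View pics/s11.png

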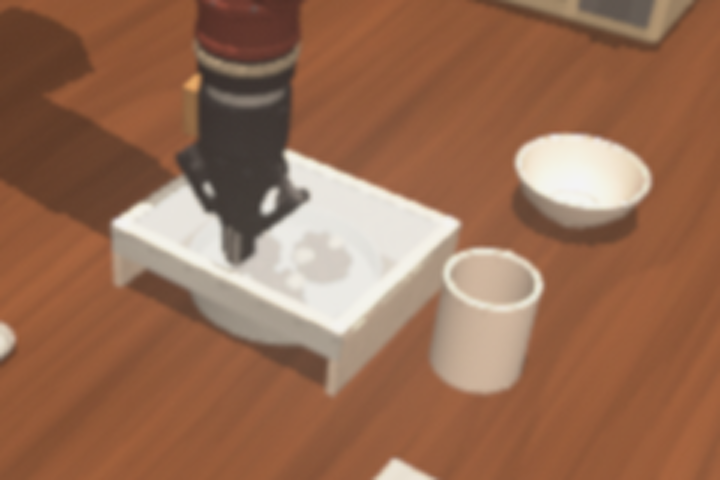

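The lid lies level on the walls, with its front lip from crop (115,230) to (335,345). The fingertip height puts the angle at about 0.02 rad or less. Lifting off.

>>> {"method": "step_arm", "body": {
  "commands": [
    {"linear": [0,0,-0.01],"dr": [0,0,0],"gripper": 1},
    {"linear": [0,0,-0.03],"dr": [0,0,0],"gripper": 1},
    {"linear": [0,0,-0.07],"dr": [0,0,0],"gripper": 1},
    {"linear": [0,0,-0.12],"dr": [0,0,0],"gripper": 1},
    {"linear": [0,0,-0.18],"dr": [0,0,0],"gripper": 1},
    {"linear": [0,0,-0.24],"dr": [0,0,0],"gripper": 1},
    {"linear": [0,0,-0.28],"dr": [0,0,0],"gripper": 1},
    {"linear": [0,0,-0.3],"dr": [0,0,0],"gripper": 1},
    {"linear": [0,0,-0.3],"dr": [0,0,0],"gripper": 1},
    {"linear": [0,0,-0.3],"dr": [0,0,0],"gripper": 1}
  ]
}}

```text
t: 18.9
position: [0.5038, 0.0576, 0.2185]
tool_rot: [-2.278, -2.163, 0.001]
ft_force: [0.1, 0.5, -0.5]
width: 0.0001
grasp_force: 0.0
```

```bash
python3 - <<'E'
from h import *
for a in (0,.06):
  for x in (.123,-.123): print(a,x,proj("scene",np.r_[world([x,.098-.205*np.cos(a)]),.065+.205*np.sin(a)]).round(1)*1)
cv2.imwrite("pics/s12.png",cv2.resize(capture("scene")[100:260,260:500,::-1],None,fx=3,fy=3,interpolation=cv2.INTER_CUBIC))
print([((proj("scene",np.r_[world([x,-.107]),.065])-[260,100])*3).round() for x in (.123,-.123)])
E
```

```text
0 0.123 [372.4 213. ]
0 -0.123 [296.4 175.9]
0.06 0.123 [373.  209.2]
0.06 -0.123 [296.4 172.2]
[array([337., 339.]), array([109., 228.])]
```

View pics/s12.png

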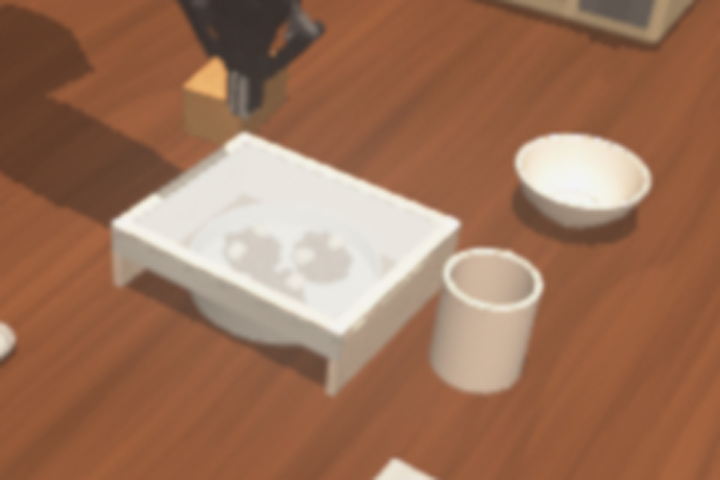

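The lid looks shut: its front corners at (338,335) and (113,222) fit an angle between 0 and 0.03 rad. I'll do one gentle confirming press, since the image leaves a little doubt.

>>> {"method": "step_arm", "body": {
  "commands": [
    {"linear": [-0.006,0,0.08],"dr": [0,0,0],"gripper": 1},
    {"linear": [-0.012,0,0.16],"dr": [0,0,0],"gripper": 1},
    {"linear": [-0.015,0,0.23],"dr": [0,0,0],"gripper": 1},
    {"linear": [-0.015,0,0.27],"dr": [0,0,0],"gripper": 1},
    {"linear": [-0.015,0,0.285],"dr": [0,0,0],"gripper": 1},
    {"linear": [-0.015,0,0.293],"dr": [0,0,0],"gripper": 1},
    {"linear": [-0.015,0,0.298],"dr": [0,0,0],"gripper": 1},
    {"linear": [-0.015,0,0.3],"dr": [0,0,0],"gripper": 1},
    {"linear": [-0.015,0,0.302],"dr": [0,0,0],"gripper": 1},
    {"linear": [-0.015,0,0.304],"dr": [0,0,0],"gripper": 1}
  ]
}}

```text
t: 19.95
position: [0.5043, 0.0499, 0.0681]
tool_rot: [2.277, 2.162, 0.001]
ft_force: [-0.3, -1.2, 0.9]
width: 0.0003
grasp_force: 0.5
```

```bash
python3 - <<'E'
from h import *
plan([.02,.01,0])
E
```

```text
tcp [-0.0005 -0.083 ] 0.0681 F [-0.3  -1.23  0.95] t 19.95
0.02 x 0.014 z -0.001
0.01 x 0.014 z 0.002
0 x 0.014 z 0.006
```

>>> {"method": "step_arm", "body": {
  "commands": [
    {"linear": [0,0,-0.01],"dr": [0,0,0],"gripper": 1},
    {"linear": [0,0,-0.03],"dr": [0,0,0],"gripper": 1},
    {"linear": [0,0,-0.07],"dr": [0,0,0],"gripper": 1},
    {"linear": [0,0,-0.12],"dr": [0,0,0],"gripper": 1},
    {"linear": [0,0,-0.18],"dr": [0,0,0],"gripper": 1},
    {"linear": [0,0,-0.24],"dr": [0,0,0],"gripper": 1},
    {"linear": [0,0,-0.28],"dr": [0,0,0],"gripper": 1},
    {"linear": [0,0,-0.3],"dr": [0,0,0],"gripper": 1},
    {"linear": [0,0,-0.3],"dr": [0,0,0],"gripper": 1},
    {"linear": [0,0,-0.3],"dr": [0,0,0],"gripper": 1}
  ]
}}

```text
t: 20.95
position: [0.5034, 0.0501, 0.2165]
tool_rot: [-2.278, -2.163, 0.001]
ft_force: [0.6, -0.3, 0.3]
width: 0.0
grasp_force: 0.0
```

```bash
python3 -c "
from plant import *
print(finish_job())"
```

```text
the job is handed in; nothing more can be done
None
```

I handed the job in at about 21 s, with no verdict returned: the tray and its three clusters sit an estimated 3–5 mm short of the back wall (limit 12 mm), the lid is shut at roughly 0.015 rad (limit 0.06), and end-of-move force readings stayed around 3 N or less while touching the tray or lid.

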